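# Crank a filter cube into the dark inspection hood

## Task

Set the filter cube down in the brass-lipped pocket of the carriage, then take the red crank handle and wind it counter-clockwise (seen from above) the full two turns until the carriage is fully home in the black hood, and let go. Each turn has a heavy spot where a loaded cam pushes back and then pushes ahead: keep the handle in hand, carry it through at an even, moderate speed without letting it fly forward or kick back, and be gentle with the handle: do not drag it in or out along its arm, nor force it at the stop. Leave the bottles and the can alone.

Things in the scene. Friction and masses are not known exactly. Their poses are not given: they have to be found in the camera images.
- filter_cube: Black fluorescence filter cube with an orange round window, 33 x 30 x 32 mm (its own x, y, z), 60 g, standing on the table to the right of the slide. Origin: centre of its underside; z up.
- stage: Hand-cranked transfer slide, fixed; place and yaw vary. Base plate 110x390x14 mm, long along its y. Origin: on the table under the loading place. Blue gearbox 90x90 mm, top 84 mm up, centred at y=-140 mm. Black hood, open to -y, 90 mm wide, y=+90 to +190 mm, top 106 mm up, inside 78 mm wide, ceiling 92 mm up. Its crank and carriage belong to it.
- carriage: Dark steel carriage 64 x 54 mm, pocket 40 x 37 mm (its x, y; axes parallel to the stage's) framed by 5 mm high brass lips. Origin: centre of its underside, 24.5 mm above the table; pocket floor 10 mm, lip tops 15 mm above the origin. Moves along the stage's +y, 60 mm a crank turn, from about the stage's origin to 120 mm further, home in the hood.
- hub (a point): Point on the crank's upright axis, top of the hub nut, 105 mm above the table. Arm top 102 mm up. Near the arm's end stands the red handle, an upright round knob 24 mm across, 107 to 151 mm above the table (pin end 153), spinning freely on its pin, so it can be gripped without turning the hand. It is clamped in the arm's slot 36 to 68 mm from the axis: different each time and not measured.
- crank (a joint): Crank angle, rad, counted over the turns. 0: arm points to the stage's -y; grows counter-clockwise from above (-y, +x, +y, -x). Hard stop and home at 12.57 (two turns). In each turn a loaded cam resists from about 1 rad on, at most 5 to 11 N at the handle near 2.1, none at 3.14, then pushes ahead as hard (most near 4.2) until about 5.3; let go there, the crank runs off. Friction about 1 N.
- vial_a: Bystander: small white bottle with a blue cap, 22 mm across, 60 mm tall; origin at its foot.
- bottle_oil: Bystander: small amber bottle with a black cap, 27 mm across, 65 mm tall; origin at its foot.
- objective_can_0: Bystander: objective can, cream cap on a black base, 37 mm across, 58 mm tall; origin at its foot.
- give_along (a joint): Deflection (m) of the handle's sprung foot along the crank arm: 0 unloaded, + away from the axis, 1 mm per 8 N of level push on the handle. More than 1.25 mm either way (10 N) is forcing the handle; a handle radius guessed wrong by some mm does that.
- give_across (a joint): The same across the arm, + in the counter-clockwise winding direction, 1 mm per 8 N; it also shows the winding force (about 1 mm at the heavy spot). More than 3 mm either way (24 N) is forcing the handle.

How it is judged:
By the outcome, as a careful person would: the job done as asked, in the order asked, and still so for the second after the job is handed in, with the robot touching nothing.
It also fails if it takes over 72 s, if anything falls off the work surface, if the arm or the gripper's body presses on something with over 40 N, if the wrist force passes 120 N, or if a joint passes its speed limit or range.

## Robot

A 6-joint arm with a two-finger parallel gripper is mounted at the origin on the work surface; the furniture and walls round the work are solid. World frame = base frame: x ahead of the robot, y to its left, z up, the work surface at z = 0. Lengths are in m, angles in degrees, forces in N, time in s.
With the tool pointing down it reaches from about 0.25 to 0.725 m from the base axis. Payload 9.7 kg.
Tool frame: the origin (TCP) lies at the very end of the fingers, on their centre line; the grasp point (between the pads) lies 19 mm behind it; z points along the fingers, y is the line along which they close (so a half turn about z gives the same grasp; the last joint's range is limited). The gripper opens to 85 mm and grips with 20 to 120 N. Pads are 22 mm wide; open, the fingers measure 114 mm over their backs; the gripper's body (76 mm by 85 mm) begins 54 mm behind the grasp point. The pads swing forward as they close: fully open they stand 13 mm farther back than shut.
Start: joints at [-66.119, 4.979, 10.078, 95.1, 0, 90], TCP at [0.223, -0.503, 0.231] pointing down, gripper open.
Joint ranges: [-179.16, 179.16], [-48.56, 103.87], [-65.8, 70.77], [-126.05, 130.52], [-82.76, 87.17], [-180, 180]. Speed limits (degrees/s): [127.2, 127.2, 147.25, 180, 180, 180].

## Interface

Orientations are given as [roll, pitch, yaw] about the fixed x, y, z axes, in that order (R = Rz(yaw) Ry(pitch) Rx(roll)).
In Python, from workcell import bot gives the robot as it stands.
- The arm moves only by the tool arm_command, never from a script. Its argument "series" is a list of rows, each a list of 4 numbers: the shift along the tool's x, y, z in m, then the turn about the tool's z in rad. A call has exactly 5 rows; each row is the pose to reach, as a shift and turn from the pose commanded when the call began, along the tool's axes at that moment; what a row does not reach only later rows make up. A row lasts 1/10 s, in which the tool goes at most 50 mm and 8.59 degrees, less where a joint would pass 70% of its speed; a pose out of reach is approached as far as the arm can. A call with a gripper value outside its range is refused whole. "hand" is the finger opening in m, from 0 to 0.0854, set as the call begins (left out, the last holds). The fingers move at their own pace and stop on an object; "grip_force" is the grip in N (left out, the last holds). Time passes only in rows, so rows that repeat a pose let the fingers close, or fill a call up. It gives the time, the measured TCP pose, the force, the opening and the grip force at its end, in the units of the state.
- bot.get_obs(): the state, without advancing time (a new reading comes with each control period).
- bot.camera(name): name is "scene" or "top" or "wrist"; returns a dict with "color" (420x560x3 uint8, blue, green, red), "camera_matrix" (3x3 intrinsics, pixels), "dist_coeffs" ([k1, k2, p1, p2, k3] as OpenCV has them; the pictures are not rectified), "xyz" and "orientation" of the camera in the world; the wrist camera has in their place "T_tool_cam" (4x4, takes a point from camera to tool coordinates, whose origin is the TCP and whose axes are the flange's). Camera axes: x right, y up, looking along -z (the intrinsics and any distortion apply to the point x, -y, -z); pixel columns grow to the right and rows downward; lengths in m; the calibration is good to about 2 mm. A picture is of the moment at which its call begins: read the wrist's pose just before it. There is no depth.
- bot.job_done(): hands the job in; it is judged then, once.
Trained networks look in the newest picture that a camera, given by its name, has taken for a name from the list of things; names that differ only in an ending like _2 or _b are one class to them, and where a whole thing is asked for, a point or a joint stands for the part that bears it (a point fixed in the world has none). Each returns a list of dicts, best first, with "confidence" (0 to 1); they miss things now and then, are a little off and sometimes report something else, mostly with a low value. They report only what shows in the picture. A call takes as long as a camera call.
- bot.find_in(camera, target): "location" ([column, row] in pixels, amid what is visible of it).
- bot.mark_of(camera, target): "location" ([column, row] in pixels: a listed point, or the origin of a listed thing).
The state is a dict: "time": time; "q": joint angles; "qd": joint speeds; "joint_efforts": joint torques, N m; "ee_pos": TCP position; "tcp_rot": TCP orientation; "wrist_force": force on the tool from outside, world axes, zero at the start; "torque": the same for the moment, N m; "opening": finger opening in m; "grasp_force": force on a finger pad.
Only numpy, scipy, OpenCV 4.12 (cv2) and the standard library are available. Lean on these libraries where they do the work, as an engineer would, in place of code of your own. Each camera call takes 0.05 s, during which the arm holds its last target. There are 200 camera calls.

## Working session

There is one attempt and no reset: what is moved stays moved. The work goes in short steps, Python scripts to look and compute and a tool call to move; the robot and the scene stay as the last step left them, time stands still between calls to the robot, and variables do not carry over. Pictures are saved under pics/ and viewed, at most 10 in all, crops included, and the job is handed in when it is done.

Besides the shell and the picture viewer there is one more tool, called after "Request:" as name([rows], argument=value, ...), one row to a line, values as JSON. arm_command: Moves the arm, as the interface text tells. Its arguments: {"type":"object","properties":{"series":{"type":"array"},"hand":{"type":"number"},"grip_force":{"type":"number"}},"required":["series"]}

```bash
mkdir -p pics
cat > h.py <<'E'
import numpy as np, cv2
from scipy.spatial.transform import Rotation as R
from workcell import bot
def cam(name):
    o=bot.get_obs(); c=bot.camera(name)
    if name=="wrist":
        T=np.eye(4); T[:3,:3]=R.from_euler('xyz',o['tcp_rot'],degrees=True).as_matrix(); T[:3,3]=o['ee_pos']
        T=T@np.array(c['T_tool_cam']); c['R']=T[:3,:3]; c['t']=T[:3,3]
    else:
        c['R']=R.from_euler('xyz',c['orientation'],degrees=True).as_matrix(); c['t']=np.array(c['xyz'])
    return c
def ray(c,px):
    u=cv2.undistortPoints(np.array([[px]],float),np.array(c['camera_matrix']),np.array(c['dist_coeffs'],float))[0,0]
    return c['R']@np.array([u[0],-u[1],-1])
def at(c,px,z):
    d=ray(c,px); return c['t']+d*(z-c['t'][2])/d[2]
def proj(c,P):
    p=(np.atleast_2d(P)-c['t'])@c['R']*[1,-1,-1]
    return cv2.projectPoints(p,np.zeros(3),np.zeros(3),np.array(c['camera_matrix']),np.array(c['dist_coeffs'],float))[0][:,0]
E
cat > a.py <<'E'
from h import *
o=bot.get_obs(); print(o['ee_pos'],o['tcp_rot'],o['opening'],o['time'])
zs=dict(filter_cube=(0.016,0),stage=(0.05,0),carriage=(.03,.0245),hub=(.1,.105),crank=(.1,.1),vial_a=(.03,0),bottle_oil=(.03,0),objective_can_0=(.03,0))
for n in("scene","top"):
    c=cam(n); cv2.imwrite(f'pics/{n}0.png',c['color']); print(n,c['xyz'],c['orientation'],np.round(c['camera_matrix'],0).tolist())
    for k,(a,b) in zs.items():
        for f,z in((bot.find_in,a),(bot.mark_of,b)):
            for r in f(n,k)[:2]: print(k,f.__name__,np.round(r['location']),round(r['confidence'],2),np.round(at(c,r['location'],z),4))
E
python3 a.py
```

```text
[ 0.22254905 -0.50270852  0.23057537] [-1.79923384e+02  1.38350092e-03  2.38793250e+01] 0.08537214082966282 0.0
scene [0.05387201 0.53416371 0.81156369] [  45.85703146   -0.28410005 -141.29574069] [[501.0, 0.0, 287.0], [0.0, 501.0, 209.0], [0.0, 0.0, 1.0]]
filter_cube call [360. 192.] 0.63 [ 0.4712 -0.2763  0.    ]
stage call [261. 246.] 0.85 [0.5138 0.0377 0.05  ]
stage call [324. 263.] 0.25 [ 0.3885 -0.007   0.05  ]
stage call [258. 249.] 0.69 [0.5428 0.0147 0.    ]
carriage call [254. 238.] 0.67 [0.5506 0.017  0.03  ]
carriage call [254. 242.] 0.6 [0.5492 0.0209 0.0245]
hub call [259. 248.] 0.75 [0.4829 0.0768 0.1   ]
hub call [360. 187.] 0.32 [ 0.4296 -0.1906  0.1   ]
hub call [301. 180.] 0.94 [ 0.5373 -0.1256  0.105 ]
crank call [304. 169.] 0.56 [ 0.5574 -0.1626  0.1   ]Traceback (most recent call last):
  File "a.py", line 8, in <module>
    for r in f(n,k)[:2]: print(k,f.__name__,np.round(r['location']),round(r['confidence'],2),np.round(at(c,r['location'],z),4))
             ~^^^^^
ValueError: it knows: bottle_oil, carriage, filter_cube, hub, objective_can, stage, vial
```

```bash
sed -i 's/crank=(.1,.1),vial_a/vial/; s/objective_can_0/objective_can/' a.py; python3 a.py; python3 -c "
import cv2,numpy as np
cv2.imwrite('pics/t0.png',cv2.resize(cv2.imread('pics/top0.png'),(800,600)))"
```

```text
[ 0.22262492 -0.50290722  0.23125133] [-1.79996544e+02  1.12187740e-03  2.38773628e+01] 0.08533241059805782 0.5
scene [0.05387201 0.53416371 0.81156369] [  45.85703146   -0.28410005 -141.29574069] [[501.0, 0.0, 287.0], [0.0, 501.0, 209.0], [0.0, 0.0, 1.0]]
filter_cube call [358. 187.] 0.71 [ 0.476  -0.2745  0.016 ]
filter_cube call [359. 196.] 0.6 [ 0.4665 -0.2641  0.    ]
stage call [260. 247.] 0.6 [0.5147 0.0401 0.05  ]
stage call [258. 252.] 0.6 [0.5376 0.02   0.    ]
carriage call [254. 241.] 0.87 [0.5464 0.0221 0.03  ]
carriage call [255. 242.] 0.66 [0.5465 0.0191 0.0245]
hub call [259. 251.] 0.86 [0.478  0.0828 0.1   ]
hub call [299. 182.] 0.92 [ 0.5373 -0.1185  0.105 ]
vial call [259. 251.] 0.66 [0.519  0.0377 0.03  ]
vial call [324. 262.] 0.56 [ 0.3987 -0.0224  0.03  ]
vial call [325. 272.] 0.55 [ 0.3942 -0.0248  0.    ]
bottle_oil call [281. 344.] 0.63 [0.3482 0.1757 0.03  ]
bottle_oil call [284. 352.] 0.82 [0.3444 0.1726 0.    ]
objective_can call [275. 160.] 0.58 [ 0.6839 -0.2139  0.03  ]
objective_can call [276. 170.] 0.77 [ 0.6827 -0.2127 -0.    ]
top [ 0.42963475 -0.062
[... 367 characters left out ...]
 196.] 0.57 [0.5386 0.0142 0.    ]
carriage call [251. 193.] 0.68 [0.5436 0.0228 0.03  ]
carriage call [250. 194.] 0.77 [0.5409 0.0234 0.0245]
carriage call [308. 193.] 0.26 [ 0.5455 -0.1295  0.0245]
hub call [306. 192.] 0.8 [ 0.5405 -0.12    0.105 ]
hub call [340. 148.] 0.69 [ 0.6534 -0.2034  0.105 ]
vial call [271. 248.] 0.41 [ 0.3984 -0.0351  0.03  ]
vial call [273. 246.] 0.61 [ 0.4039 -0.0396  0.    ]
bottle_oil call [194. 265.] 0.53 [0.3508 0.1695 0.03  ]
bottle_oil call [196. 262.] 0.44 [0.3564 0.1698 0.    ]
bottle_oil call [255. 196.] 0.23 [0.54   0.0132 0.    ]
objective_can call [339. 143.] 0.69 [ 0.6818 -0.2112  0.03  ]
objective_can call [336. 147.] 0.66 [ 0.6785 -0.2065 -0.    ]
```

View pics/scene0.png

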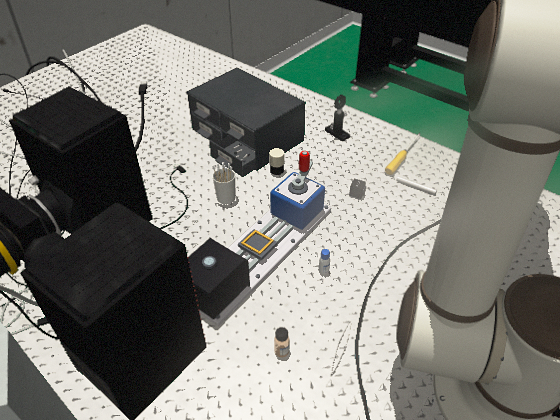

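View pics/t0.png

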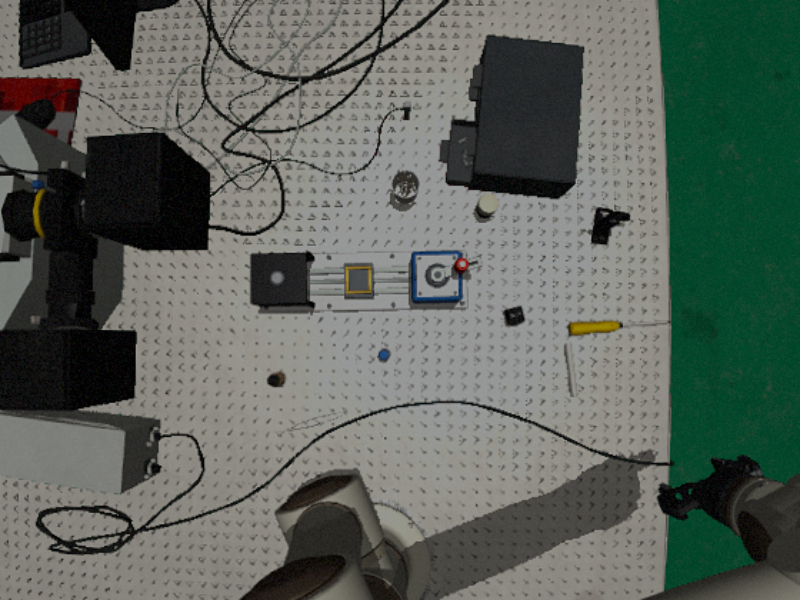

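Scene shows the blue gearbox at (300,200), red handle (304,160), carriage (256,242), cube (358,187). The enlarged top view shows the handle at (461,265), carriage (358,281), cube (513,316), which fits the network positions. The stage lies along +y with yaw of about -2°.

Request:
arm_command([
  [0.047,-0.016,0,0.083],
  [0.094,-0.032,0,0.167],
  [0.141,-0.048,0,0.25],
  [0.188,-0.064,0,0.333],
  [0.235,-0.08,0,0.417],
])

```text
time: 2.5
ee_pos: [0.4063, -0.3331, 0.2315]
tcp_rot: [180.0, -0.0, -0.2]
wrist_force: [0.8, -1.0, 0.3]
opening: 0.0853
grasp_force: 0.0
```

```bash
cat > b.py <<'E'
from h import *
c=cam('wrist'); cv2.imwrite('pics/w1.png',c['color']); o=bot.get_obs(); print(o['time'],o['ee_pos'],o['tcp_rot'],c['t'],np.round(c['T_tool_cam'],3).tolist())
for k,z in dict(filter_cube=0,carriage=.0245,hub=.105).items():
    for r in bot.mark_of('wrist',k)[:2]: print(k,np.round(r['location']),round(r['confidence'],2),np.round(at(c,r['location'],z),4))
# handle red blob in top/scene old images: triangulate
s=cam('scene');t=cam('top');A=[];b=[]
for n,c in(('s',s),('t',t)):
    im=c['color'];h=cv2.cvtColor(im,cv2.COLOR_BGR2HSV)
    m=(((h[...,0]<8)|(h[...,0]>172))&(h[...,1]>150)&(h[...,2]>60)).astype(np.uint8)
    k,l,st,ce=cv2.connectedComponentsWithStats(m)
    for i in range(1,k):
        if st[i,4]>12: print(n,st[i],ce[i],np.round(at(c,ce[i],.129 if n=='s' else .145),4))
E
python3 b.py
```

```text
2.55 [ 0.41060588 -0.32876079  0.2312194 ] [-1.79894338e+02 -1.19741341e-01 -4.19309988e-01] [ 0.47426912 -0.33334077  0.37431446] [[0.001, 0.962, 0.272, 0.068], [1.0, -0.001, 0.001, 0.0], [0.001, 0.272, -0.962, -0.143], [0.0, 0.0, 0.0, 1.0]]
filter_cube [222. 104.] 0.93 [ 0.4747 -0.2688  0.    ]
s [299 151  11  21 164] [303.8902439  161.77439024] [ 0.5529 -0.1541  0.129 ]
t [  0  55  56  23 885] [24.77853107 63.54463277] [0.8674 0.6214 0.145 ]
t [31 90  8  5 19] [34.73684211 91.78947368] [0.7882 0.5825 0.145 ]
t [319 180   9   9  41] [322.85365854 184.51219512] [ 0.5553 -0.1582  0.145 ]
```

View pics/w1.png

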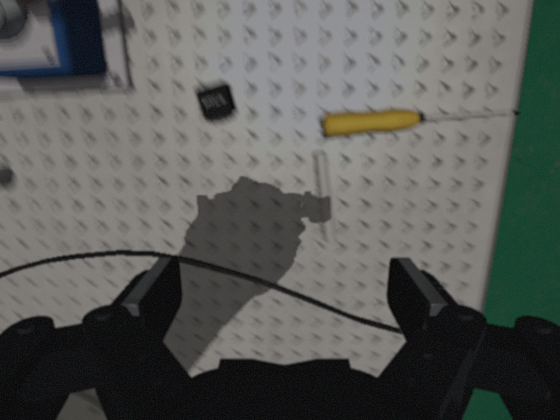

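The wrist picture shows the cube at (216,100), turned about 13°, with nothing close to it. I'll go above it.

Request:
arm_command([
  [0.023,-0.021,0.03,-0.08],
  [0.046,-0.042,0.06,-0.15],
  [0.068,-0.063,0.08,-0.23],
  [0.068,-0.063,0.08,-0.23],
  [0.068,-0.063,0.08,-0.23],
])

```text
time: 3.3
ee_pos: [0.4725, -0.2723, 0.151]
tcp_rot: [-180.0, 0.1, 13.1]
wrist_force: [0.4, -0.9, 0.8]
opening: 0.0853
grasp_force: 0.0
```

```bash
cat > b2.py <<'E'
from h import *
c=cam('wrist'); cv2.imwrite('pics/w2.png',c['color']); o=bot.get_obs(); print(o['time'],o['ee_pos'],o['tcp_rot'],c['t'])
for k,z in dict(filter_cube=0).items():
    for r in bot.mark_of('wrist',k)[:2]: print(k,np.round(r['location']),round(r['confidence'],2),np.round(at(c,r['location'],z),4))
import pickle; pickle.dump(c,open('w2.pkl','wb'))
E
python3 b2.py
```

```text
3.35 [ 0.47254084 -0.27278126  0.1518022 ] [ 1.79973724e+02 -3.92050463e-03  1.30555555e+01] [ 0.53888142 -0.25679857  0.29373442]
filter_cube [281. 184.] 0.76 [ 0.4735 -0.2689  0.    ]
```

View pics/w2.png

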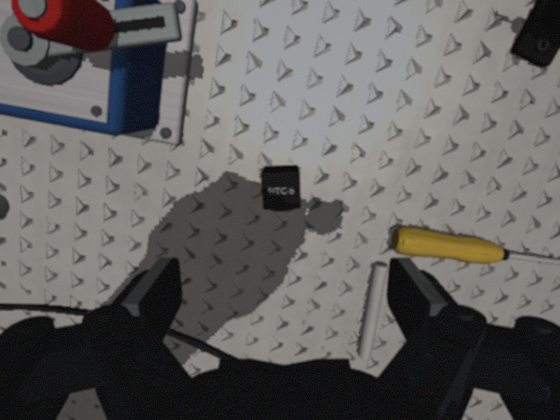

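The cube fills about (263..299, 166..209), centred between the fingers and about 3° short of aligned. I'll fit its outline.

```bash
cat > f.py <<'E'
from h import *
import pickle
c=pickle.load(open('w2.pkl','rb')); g=cv2.cvtColor(c['color'],cv2.COLOR_BGR2GRAY)
m=np.zeros_like(g); m[155:220,250:312]=(g[155:220,250:312]<62)
m=cv2.morphologyEx(m,cv2.MORPH_CLOSE,np.ones((5,5))); m=cv2.morphologyEx(m,cv2.MORPH_OPEN,np.ones((7,7)))
n,l,s,ce=cv2.connectedComponentsWithStats(m); i=l[188,281]; print(s[i]); m=(l==i)
from scipy.optimize import minimize
def mask(p,d):
    x,y,a=p; w,h=d
    q=np.array([[sx*w/2,sy*h/2,z] for sx in(-1,1) for sy in(-1,1) for z in(0,.032)])
    q=R.from_euler('z',a).apply(q)+[x,y,0]
    k=np.zeros(g.shape,np.uint8); hull=cv2.convexHull((proj(c,q)*16).astype(np.int32)); cv2.fillConvexPoly(k,hull,255,cv2.LINE_AA,4); return k/255.
for d in((.033,.030),(.030,.033)):
    f=lambda p:np.abs(mask([p[0]/100,p[1]/100,p[2]/10],d)-m).sum()
    b=min((minimize(f,[47.3,-27.0,a],method='Nelder-Mead',options=dict(initial_simplex=[[47.3,-27,a],[47.8,-27,a],[47.3,-26.5,a],[47.3,-27,a+1]])) for a in(2,2.8,3.6)),key=lambda r:r.fun)
    print(d,b.x,np.degrees(b.x[2]/10),b.fun,m.sum())
vis=cv2.resize(np.dstack([m*255.]*3)[140:240,230:330],(400,400))
E
python3 f.py
```

```text
[ 260  166   41   46 1694]
(0.033, 0.03) [ 47.34795952 -26.8447587    2.93860064] 16.836941438093792 288.18823529411765 1694
(0.03, 0.033) [ 47.36435774 -26.83214282   2.55921551] 14.663224775165942 322.8627450980392 1694
```

Request:
arm_command([
  [0.001,-0.002,0.045,-0.03],
  [0.002,-0.003,0.09,-0.05],
  [0.002,-0.003,0.125,-0.05],
  [0.002,-0.003,0.142,-0.05],
  [0.002,-0.003,0.142,-0.05],
], hand=0.06)

```text
time: 3.9
ee_pos: [0.4726, -0.2687, 0.0075]
tcp_rot: [-179.9, 0.1, 15.9]
wrist_force: [0.7, 0.6, 0.4]
opening: 0.0601
grasp_force: 0.0
```

Request:
arm_command([
  [0,0,0,0],
  [0,0,0,0],
  [0,0,0,0],
  [0,0,0,0],
  [0,0,0,0],
], hand=0.02, grip_force=30)

```text
time: 4.4
ee_pos: [0.4755, -0.2693, 0.0116]
tcp_rot: [179.8, -0.1, 16.0]
wrist_force: [-0.7, -1.6, 6.1]
opening: 0.0296
grasp_force: 31.0
```

Request:
arm_command([
  [0,0,-0.04,0],
  [0,0,-0.09,0],
  [0.007,-0.022,-0.13,0.06],
  [0.02,-0.065,-0.15,0.15],
  [0.034,-0.11,-0.15,0.24],
])

```text
time: 4.9
ee_pos: [0.4782, -0.153, 0.164]
tcp_rot: [179.9, -0.4, 2.0]
wrist_force: [1.3, 0.4, -0.8]
opening: 0.0291
grasp_force: 30.1
```

Request:
arm_command([
  [0.037,-0.032,0,0.074],
  [0.065,-0.07,0,0.074],
  [0.083,-0.11,0,0.074],
  [0.09,-0.153,0,0.074],
  [0.09,-0.153,0,0.074],
])

```text
time: 5.4
ee_pos: [0.5611, -0.0042, 0.1599]
tcp_rot: [-179.5, -0.1, -0.6]
wrist_force: [0.6, 0.3, -0.2]
opening: 0.0294
grasp_force: 30.1
```

That move ended farther in x than I meant, but clear of everything. I'll step back for a look at the carriage.

Request:
arm_command([
  [-0.04,-0.012,0,0.02],
  [-0.075,-0.024,0,0.02],
  [-0.075,-0.024,0,0.02],
  [-0.075,-0.024,0,0.02],
  [-0.075,-0.024,0,0.02],
])

```text
time: 5.9
ee_pos: [0.4863, -0.0007, 0.1602]
tcp_rot: [-178.8, -0.1, -0.7]
wrist_force: [-0.5, 0.3, -0.3]
opening: 0.0291
grasp_force: 30.1
```

```bash
cat > b3.py <<'E'
from h import *
c=cam('wrist'); cv2.imwrite('pics/w3.png',c['color']); o=bot.get_obs(); print(o['time'],o['ee_pos'],o['tcp_rot'],c['t'])
for k,z in dict(carriage=.0245,stage=0,hub=.105).items():
    for r in bot.mark_of('wrist',k)[:2]: print(k,np.round(r['location']),round(r['confidence'],2),np.round(at(c,r['location'],z),4))
import pickle; pickle.dump(c,open('w3.pkl','wb'))
h=cv2.cvtColor(c['color'],cv2.COLOR_BGR2HSV)
m=((h[...,0]>12)&(h[...,0]<32)&(h[...,1]>120)&(h[...,2]>80)).astype(np.uint8)
n,l,s,ce=cv2.connectedComponentsWithStats(cv2.morphologyEx(m,cv2.MORPH_CLOSE,np.ones((3,3))))
for i in range(1,n):
    if s[i,4]>60:
        pts=np.argwhere(l==i)[:,::-1].astype(float); w=np.array([at(c,p,.0395)[:2] for p in pts],np.float32)
        print(s[i],cv2.minAreaRect(w*1000))
E
python3 b3.py
```

```text
5.95 [ 0.48627941 -0.00066565  0.15988187] [-1.78766650e+02 -3.16474638e-02 -7.46140132e-01] [ 0.55409222 -0.00470007  0.30302068]
carriage [253. 130.] 0.74 [0.5349 0.026  0.0245]
hub [496. 128.] 0.58 [ 0.541  -0.1182  0.105 ]
[ 220   96   67   70 1472] ((535.3394165039062, 24.110607147216797), (49.34173583984375, 46.43333053588867), 2.1343331336975098)
```

View pics/w3.png

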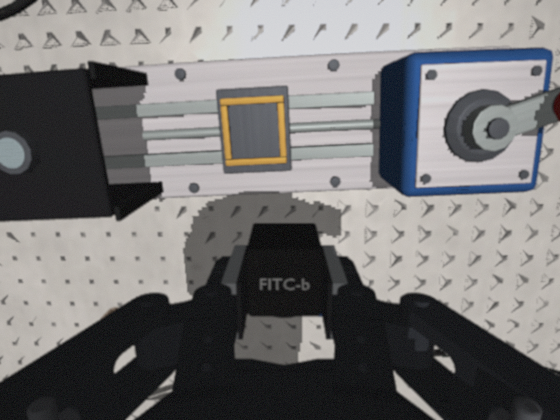

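Brass frame is at (253,131), hood on the left, hub nut at (496,128), and the cube is held square at (285,260). But y did not follow and the tool is tilted, so I'll check the joints.

```bash
python3 -c "
from h import *
o=bot.get_obs(); print(np.round(o['q'],2),np.round(o['qd'],2),o['ee_pos'],o['tcp_rot'],o['wrist_force'],o['torque'],np.round(o['joint_efforts'],1))"
```

```text
[ -0.79  -4.6   -7.5   87.14   1.24 179.95] [ 0.08 -0.06 -0.24  0.12  0.07 -0.05] [ 0.48599111 -0.00051051  0.15934795] [-1.78762023e+02  4.00442897e-02 -7.31606783e-01] [ 0.19661647 -0.07840434 -0.74426874] [-0.01362666 -0.0443039  -0.05939143] [ -0.  -42.5  47.4   0.    0.1   0. ]
```

The last joint sits at its 180° limit (q6 = q1+180−yaw), so yaw must be at least q1. Brass frame and hub both give a stage yaw of about +2.2°, so turning to about 3° solves both.

Request:
arm_command([
  [0,0,0,-0.04],
  [0,0,0,-0.09],
  [0,0,0,-0.09],
  [0,0,0,-0.09],
  [0,0,0,-0.09],
])

```text
time: 6.6
ee_pos: [0.4856, -0.0003, 0.1594]
tcp_rot: [-178.8, -0.1, 4.4]
wrist_force: [-0.3, -0.2, -0.9]
opening: 0.0294
grasp_force: 30.1
```

```bash
sed -i 's/w3/w4/g' b3.py; python3 b3.py; python3 -c "
from h import *
print(np.round(bot.get_obs()['q'],2))"
```

```text
6.65 [ 4.85602752e-01 -3.18744585e-04  1.59423850e-01] [-1.78761296e+02 -7.96907526e-02  4.39752499e+00] [0.55353829 0.00180615 0.30224416]
carriage [259. 126.] 0.74 [0.5354 0.0262 0.0245]
stage [270. 126.] 0.92 [0.535  0.0196 0.    ]
hub [503. 146.] 0.92 [ 0.5408 -0.1185  0.105 ]
[ 229   92   64   70 1503] ((535.369384765625, 24.150388717651367), (49.43035888671875, 46.249267578125), 2.103991746902466)
[ -0.77  -4.68  -7.55  87.15   1.24 174.81]
```

```bash
cat >> h.py <<'E'
def rel(target,yaw=None):
    o=bot.get_obs(); Q=R.from_euler('xyz',o['tcp_rot'],degrees=True)
    v=Q.inv().apply(np.array(target)-o['ee_pos']); t=0 if yaw is None else -np.radians(yaw-o['tcp_rot'][2])
    print('rel',np.round(v,4),round(t,3),'t',o['time']); return v
E
python3 -c "
from h import *
rel([.5354,.0243,.085],3.2)
rel([.5354,.0243,.047],3.2)"
```

```text
rel [ 0.0515 -0.0191  0.075 ] 0.021 t 6.8
rel [ 0.0514 -0.0183  0.113 ] 0.021 t 6.8
```

Request:
arm_command([
  [0.025,-0.01,0.02,0.01],
  [0.0515,-0.019,0.05,0.015],
  [0.0515,-0.019,0.08,0.015],
  [0.0515,-0.019,0.09,0.015],
  [0.0515,-0.019,0.09,0.015],
])

```text
time: 7.3
ee_pos: [0.5342, 0.0245, 0.0688]
tcp_rot: [-178.8, 0.1, 3.6]
wrist_force: [0.1, 0.5, 0.3]
opening: 0.0292
grasp_force: 30.1
```

```bash
python3 -c "
from h import *
c=cam('wrist'); cv2.imwrite('pics/w5.png',c['color']); o=bot.get_obs(); print(o['ee_pos'],o['tcp_rot'],np.round(o['q'],2))
rel([.5354,.0243,.044],3.2)"
```

```text
[0.53504524 0.0244439  0.07044167] [-1.78760325e+02 -4.31940324e-02  3.57446307e+00] [  1.96   2.95  -9.86  77.18   1.24 178.38]
rel [0.0003 0.0007 0.0264] 0.007 t 7.35
```

View pics/w5.png

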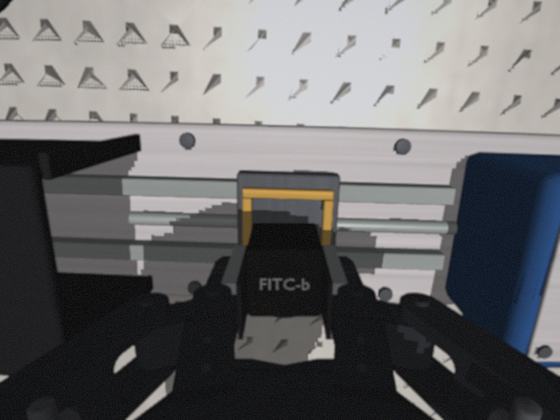

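The cube (column 285) is centred over the brass frame (245..332). I'll lower it gently.

Request:
arm_command([
  [0,0,0.008,0.005],
  [0,0,0.015,0.005],
  [0,0,0.02,0.005],
  [0,0,0.023,0.005],
  [0,0,0.024,0.005],
])

```text
time: 7.85
ee_pos: [0.5353, 0.025, 0.0462]
tcp_rot: [-178.8, -0.1, 3.3]
wrist_force: [-3.4, -0.4, 6.7]
opening: 0.0295
grasp_force: 31.0
```

Request:
arm_command([
  [0,0,0.001,0],
  [0,0,0.001,0],
  [0,0,0.001,0],
  [0,0,0.001,0],
  [0,0,0.001,0],
])

```text
time: 8.35
ee_pos: [0.5353, 0.025, 0.0462]
tcp_rot: [-178.8, -0.1, 3.3]
wrist_force: [-4.2, -0.2, 9.3]
opening: 0.0295
grasp_force: 31.3
```

Contact is at the height where the floor should be (0.0116+0.0345), so the cube is in the pocket. Release, then rise.

Request:
arm_command([
  [0,0,0,0],
  [0,0,0,0],
  [0,0,0,0],
  [0,0,-0.01,0],
  [0,0,-0.03,0],
], hand=0.06)

```text
time: 8.85
ee_pos: [0.5345, 0.0244, 0.0744]
tcp_rot: [-178.8, 0.1, 3.3]
wrist_force: [0.4, 0.7, 0.7]
opening: 0.0601
grasp_force: 0.0
```

Request:
arm_command([
  [0,0.0,-0.04,0],
  [0,0.0,-0.08,0],
  [0,0.03,-0.12,-0.03],
  [0,0.06,-0.14,-0.06],
  [0,0.06,-0.14,-0.06],
])

```text
time: 9.35
ee_pos: [0.5401, -0.041, 0.2179]
tcp_rot: [-178.9, -0.5, 6.7]
wrist_force: [0.2, 0.8, 0.0]
opening: 0.0598
grasp_force: 0.0
```

```bash
cat > b6.py <<'E'
from h import *
import pickle
c=cam('wrist'); cv2.imwrite('pics/w6.png',c['color']); o=bot.get_obs(); print(o['time'],o['ee_pos'],o['tcp_rot'],np.round(o['q'],2))
for k,z in dict(carriage=.0245,filter_cube=.0345,hub=.105).items():
    for r in bot.mark_of('wrist',k)[:2]: print(k,np.round(r['location']),round(r['confidence'],2),np.round(at(c,r['location'],z),4))
pickle.dump(c,open('w6.pkl','wb'))
E
python3 b6.py
```

```text
9.4 [ 0.53957735 -0.0397967   0.21579091] [-178.80465927   -0.31687233    6.60917317] [ -4.87   3.35   6.62  93.2    1.23 168.52]
carriage [221. 175.] 0.57 [0.5344 0.0254 0.0245]
filter_cube [220. 175.] 0.73 [0.5365 0.0243 0.0345]
filter_cube [382. 205.] 0.55 [ 0.5261 -0.1345  0.0345]
hub [386. 208.] 0.75 [ 0.5415 -0.1172  0.105 ]
```

View pics/w6.png

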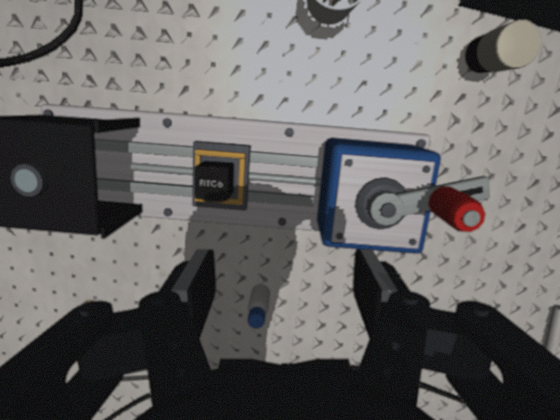

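The cube sits inside the brass frame at (215,180). The knob's pin end is at about (471,218) and the hub nut at (388,209).

```bash
python3 -c "
from h import *
import pickle
c=pickle.load(open('w6.pkl','rb'))
h=at(c,(388,209),.105);k=at(c,(471,218),.153);d=(k-h)[:2]
print(h,k,np.linalg.norm(d),np.degrees(np.arctan2(d[1],d[0])))
e=at(c,(484,188),.102); print(e, np.degrees(np.arctan2(*(e-h)[[1,0]])))
rel([.553,-.157,.23],20)"
```

```text
[ 0.54103715 -0.11851574  0.105     ] [ 0.55396241 -0.15601207  0.153     ] 0.03966153044049498 -70.9805586440873
[ 0.5656653  -0.18917448  0.102     ] -70.78396962137597
rel [ 0.0004  0.1195 -0.0196] -0.232 t 9.55
```

Request:
arm_command([
  [0,0.03,0.003,-0.145],
  [0,0.06,0.005,-0.29],
  [0,0.09,0.008,-0.435],
  [0.001,0.117,0.01,-0.58],
  [0.001,0.117,0.01,-0.725],
])

```text
time: 10.05
ee_pos: [0.5533, -0.1558, 0.1992]
tcp_rot: [-179.0, -0.8, 48.5]
wrist_force: [0.0, 1.5, 0.4]
opening: 0.0601
grasp_force: 0.0
```

Request:
arm_command([
  [0,0,0,-0.145],
  [0,0,0,-0.29],
  [0,0,0,-0.435],
  [0,0,0,-0.58],
  [0,0,0,-0.725],
])

```text
time: 10.55
ee_pos: [0.5533, -0.1532, 0.2001]
tcp_rot: [-179.9, -1.3, 90.2]
wrist_force: [0.6, -0.0, -0.2]
opening: 0.06
grasp_force: 0.0
```

Request:
arm_command([
  [0,0,0,-0.14],
  [0,0,0,-0.28],
  [0,0,0,-0.34],
  [0,0,0,-0.34],
  [0,0,0,-0.34],
])

```text
time: 11.05
ee_pos: [0.5535, -0.1536, 0.2005]
tcp_rot: [179.6, -1.2, 109.2]
wrist_force: [0.1, 0.3, -0.0]
opening: 0.0597
grasp_force: 0.0
```

```bash
sed -i 's/w6/w7/g' b6.py; python3 b6.py; python3 -c "
from h import *
rel([.554,-.156,.2],109)"
```

```text
11.1 [ 0.55348042 -0.15372724  0.20064934] [179.63815729  -1.20854273 109.2289146 ] [-16.12   8.24  10.23  92.4    1.2   54.66]
hub [282. 158.] 0.95 [ 0.5401 -0.1206  0.105 ]
rel [-0.002  -0.0002  0.0009] 0.005 t 11.25
```

View pics/w7.png

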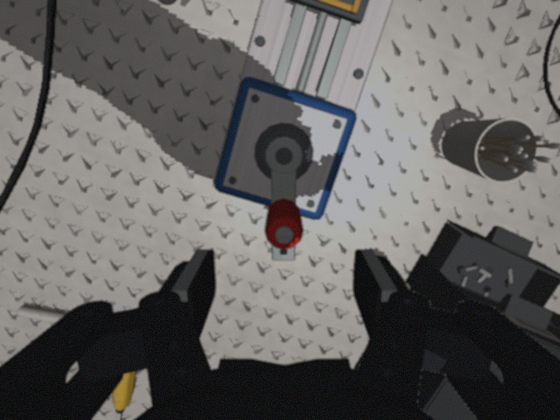

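The knob's pin end is at (284,236) and the hub nut at (284,156), with the arm lined up with tool x.

```bash
python3 -c "
from h import *
import pickle
c=pickle.load(open('w7.pkl','rb'))
g=c['color'][215:260,260:310].astype(int); 
h=at(c,(284,156),.105);k=at(c,(284,236),.153);d=(k-h)[:2]
print(h,k,np.linalg.norm(d),np.degrees(np.arctan2(d[1],d[0])))
rel([*k[:2],.114],109)
"
```

```text
[ 0.54114802 -0.11868282  0.105     ] [ 0.55437746 -0.15731786  0.153     ] 0.04083729741173087 -71.0977322433861
rel [-0.0051 -0.0009  0.0869] 0.005 t 11.25
```

Request:
arm_command([
  [-0.002,-0.001,0.025,0],
  [-0.004,-0.001,0.05,0],
  [-0.005,-0.001,0.07,0],
  [-0.005,-0.001,0.082,0],
  [-0.005,-0.001,0.086,0],
])

```text
time: 11.75
ee_pos: [0.5538, -0.1573, 0.1139]
tcp_rot: [179.7, -1.2, 109.3]
wrist_force: [-0.0, -0.2, 1.1]
opening: 0.0597
grasp_force: 0.0
```

Request:
arm_command([
  [0,0,0,0],
  [0,0,0,0],
  [0,0,0,0],
  [0,0,0,0],
  [0,0,0,0],
], hand=0.018, grip_force=50)

```text
time: 12.25
ee_pos: [0.5549, -0.1576, 0.1163]
tcp_rot: [179.5, -1.1, 109.3]
wrist_force: [1.2, 0.6, 6.4]
opening: 0.0228
grasp_force: 49.0
```

```bash
python3 -c "
from h import *
o=bot.get_obs();print(o['ee_pos'],o['tcp_rot'],o['wrist_force'],o['torque'],o['opening'])"
```

```text
[ 0.55491256 -0.15761201  0.11633722] [179.49346701  -1.10702215 109.30727875] [1.2112478  0.60672222 6.42713699] [0.04260446 0.03441507 0.00835913] 0.02277018266752291
```

```bash
cat > wind.py <<'E'
# usage: wind.py <n calls done since> "fx,fy" ... | steps: list of rad increments
from h import *
import json,sys,os
from scipy.optimize import least_squares
Q=R.from_euler('xyz',[179.64,-1.21,109.23],degrees=True)
S=json.load(open('s.json')) if os.path.exists('s.json') else dict(P=[[.5546,-.1575]],data=[],plan=[])
forces=json.loads(sys.argv[1]); steps=json.loads(sys.argv[2])
if not S['data']: S['data'].append([*S['P'][0],*forces[0][:2]])
else:
    for e,f in zip(S['plan'],forces): S['data'].append([*e,*f[:2]])
    S['P'].append(S['plan'][-1])
D=np.array(S['data']); P=np.array(S['P'][-1])
u=lambda a:np.array([np.cos(a),np.sin(a)])
r0=.0408; C0=np.array([.5546,-.1575])-r0*u(np.radians(-71.1))
def res(p):
    d=D[:,:2]-p[:2]; n=np.linalg.norm(d,axis=1); fr=(D[:,2:]*d).sum(1)/n
    return np.r_[(n-p[2]+fr/8000)/.0002,(p[:2]-C0)/.0012,(p[2]-r0)/.001]
p=least_squares(res,[*C0,r0],x_scale=1e-3).x; C,r=p[:2],p[2]
d=D[:,:2]-C; n=np.linalg.norm(d,axis=1); t=np.c_[-d[:,1],d[:,0]]/n[:,None]
print('C-C0 mm',np.round((C-C0)*1e3,2),'r mm',round(r*1e3,2)); 
print('last Fr,Ft',[(round((D[i,2:]@d[i])/n[i],1),round(D[i,2:]@t[i],1)) for i in range(-min(3,len(D)),0)],'resid mm',np.round(res(p)[:len(D)][-3:]*.2,2))
a=np.arctan2(*(P-C)[::-1]); S.setdefault('turned',0); S.setdefault('a',a)
S['turned']+=(a-S['a']+np.pi)%(2*np.pi)-np.pi; S['a']=a; print('turned',round(S['turned'],3),'t',bot.get_obs()['time'])
S['plan']=[]; base=P.copy(); cur=a
# keep the present radial offset fading out over first call
for row in steps:
    rows=[]
    for s in row:
        cur+=s; tgt=C+r*u(cur); v=Q.inv().apply([*(tgt-base),0])
        rows.append([round(x,4) for x in v]+[0])
    print(rows); base=base+Q.apply(rows[-1][:3])[:2]; S['plan'].append(base.tolist())
json.dump(S,open('s.json','w'))
E
rm -f s.json; python3 wind.py '[[1.2,0.6]]' '[[0.03,0.06,0.08,0.1,0.1]]'
```

```text
C-C0 mm [-0.    0.01] r mm 40.79
last Fr,Ft [(np.float64(-0.2), np.float64(1.3))] resid mm [-0.]
turned 0.0 t 12.25
[[np.float64(0.0), np.float64(0.0012), np.float64(0.0), 0], [np.float64(0.0002), np.float64(0.0037), np.float64(0.0), 0], [np.float64(0.0006), np.float64(0.0069), np.float64(0.0001), 0], [np.float64(0.0014), np.float64(0.0109), np.float64(0.0001), 0], [np.float64(0.0027), np.float64(0.0148), np.float64(0.0001), 0]]
```

Request:
arm_command([
  [0,0.0012,0,0],
  [0.0002,0.0037,0,0],
  [0.0006,0.0069,0.0001,0],
  [0.0014,0.0109,0.0001,0],
  [0.0027,0.0148,0.0001,0],
])

```text
time: 12.75
ee_pos: [0.5668, -0.151, 0.1163]
tcp_rot: [179.7, -1.1, 109.2]
wrist_force: [-6.4, -4.8, 7.7]
opening: 0.0229
grasp_force: 49.5
```

```bash
sed -i 's/round(x,4) for/round(float(x),4) for/; s/(round((D\[i,2:\]@d\[i\])\/n\[i\],1),round(D\[i,2:\]@t\[i\],1))/np.round([D[i,2:]@d[i]\/n[i],D[i,2:]@t[i]],1).tolist()/' wind.py
cat > g.sh <<'E'
python3 -c "
from h import *
print(bot.get_obs()['wrist_force'])"
E
python3 - <<'E'
from h import *
o=bot.get_obs(); print(o['wrist_force'],o['ee_pos'])
import subprocess,json
f=o['wrist_force']
print(subprocess.run(['python3','wind.py',json.dumps([[f[0],f[1]]]),'[[0.1,0.1,0.1,0.1,0.1]]'],capture_output=True,text=True).stdout)
E
```

```text
[-6.41282261 -4.81304512  7.71520254] [ 0.56682773 -0.15103543  0.1162714 ]
C-C0 mm [-0.09 -0.02] r mm 40.78
last Fr,Ft [[-0.2, 1.3], [-0.5, -8.0]] resid mm [ 0.01 -0.01]
turned 0.373 t 12.75
[[0.0017, 0.0037, 0.0001, 0], [0.0037, 0.0073, 0.0001, 0], [0.0061, 0.0106, 0.0002, 0], [0.0088, 0.0136, 0.0003, 0], [0.0117, 0.0164, 0.0004, 0]]
```

Request:
arm_command([
  [0.0017,0.0037,0.0001,0],
  [0.0037,0.0073,0.0001,0],
  [0.0061,0.0106,0.0002,0],
  [0.0088,0.0136,0.0003,0],
  [0.0117,0.0164,0.0004,0],
])

```text
time: 13.25
ee_pos: [0.5789, -0.1354, 0.1163]
tcp_rot: [179.6, -1.0, 109.2]
wrist_force: [-4.4, -8.0, 6.4]
opening: 0.0224
grasp_force: 49.4
```

```bash
cat > n.py <<'E'
from h import *
import subprocess,json,sys
o=bot.get_obs(); f=o['wrist_force']; F=json.loads(sys.argv[1])+[[f[0],f[1]]]
print(np.round(f,1),np.round(o['ee_pos'],4),round(o['opening'],4))
r=subprocess.run(['python3','wind.py',json.dumps(F),sys.argv[2]],capture_output=True,text=True); print(r.stdout,r.stderr[-300:])
E
python3 n.py '[]' '[[0.1,0.1,0.1,0.1,0.1]]'
```

```text
[-4.4 -8.   6.4] [ 0.5789 -0.1354  0.1163] 0.0224
C-C0 mm [-0.22 -0.17] r mm 40.7
last Fr,Ft [[-0.2, 1.3], [-0.5, -8.0], [-1.3, -9.1]] resid mm [-0.01  0.03 -0.03]
turned 0.877 t 13.25
[[0.0033, 0.0024, 0.0001, 0], [0.0068, 0.0045, 0.0002, 0], [0.0105, 0.0063, 0.0003, 0], [0.0143, 0.0077, 0.0003, 0], [0.0182, 0.0087, 0.0004, 0]]
```

Request:
arm_command([
  [0.0033,0.0024,0.0001,0],
  [0.0068,0.0045,0.0002,0],
  [0.0105,0.0063,0.0003,0],
  [0.0143,0.0077,0.0003,0],
  [0.0182,0.0087,0.0004,0],
])

```text
time: 13.75
ee_pos: [0.582, -0.1161, 0.1164]
tcp_rot: [179.6, -0.8, 109.2]
wrist_force: [1.0, -13.2, 3.6]
opening: 0.0228
grasp_force: 49.1
```

```bash
python3 n.py '[]' '[[0.1,0.1,0.1,0.1,0.1]]'
```

```text
[  1.  -13.2   3.6] [ 0.582  -0.1161  0.1164] 0.0228
C-C0 mm [-0.2  -0.23] r mm 40.64
last Fr,Ft [[-0.5, -8.0], [-1.3, -9.1], [-0.8, -13.2]] resid mm [ 0.03 -0.01 -0.01]
turned 1.378 t 13.75
[[0.004, 0.0005, 0.0001, 0], [0.0081, 0.0007, 0.0002, 0], [0.0121, 0.0005, 0.0003, 0], [0.0162, -0.0001, 0.0003, 0], [0.0201, -0.0011, 0.0004, 0]]
```

Request:
arm_command([
  [0.004,0.0005,0.0001,0],
  [0.0081,0.0007,0.0002,0],
  [0.0121,0.0005,0.0003,0],
  [0.0162,-0.0001,0.0003,0],
  [0.0201,-0.0011,0.0004,0],
])

```text
time: 14.25
ee_pos: [0.5757, -0.0975, 0.1165]
tcp_rot: [179.4, -0.8, 109.2]
wrist_force: [9.2, -12.3, 0.4]
opening: 0.0225
grasp_force: 48.8
```

```bash
python3 n.py '[]' '[[0.1,0.1,0.1,0.1,0.1],[0.1,0.1,0.1,0.1,0.1]]'
```

```text
[  9.2 -12.3   0.4] [ 0.5757 -0.0975  0.1165] 0.0225
C-C0 mm [-0.23 -0.2 ] r mm 40.68
last Fr,Ft [[-1.3, -9.1], [-0.8, -13.2], [0.1, -15.3]] resid mm [-0.01 -0.02  0.01]
turned 1.877 t 14.25
[[0.0038, -0.0014, 0.0001, 0], [0.0075, -0.0032, 0.0001, 0], [0.0109, -0.0053, 0.0002, 0], [0.0142, -0.0077, 0.0003, 0], [0.0172, -0.0105, 0.0003, 0]]
[[0.0026, -0.0031, 0.0, 0], [0.005, -0.0064, 0.0001, 0], [0.007, -0.0099, 0.0001, 0], [0.0087, -0.0136, 0.0001, 0], [0.01, -0.0175, 0.0001, 0]]
```

Request:
arm_command([
  [0.0038,-0.0014,0.0001,0],
  [0.0075,-0.0032,0.0001,0],
  [0.0109,-0.0053,0.0002,0],
  [0.0142,-0.0077,0.0003,0],
  [0.0172,-0.0105,0.0003,0],
])

```text
time: 14.75
ee_pos: [0.5609, -0.0836, 0.1166]
tcp_rot: [179.3, -0.9, 109.3]
wrist_force: [12.5, -6.2, 0.2]
opening: 0.0225
grasp_force: 48.9
```

Request:
arm_command([
  [0.0026,-0.0031,0,0],
  [0.005,-0.0064,0.0001,0],
  [0.007,-0.0099,0.0001,0],
  [0.0087,-0.0136,0.0001,0],
  [0.01,-0.0175,0.0001,0],
])

```text
time: 15.25
ee_pos: [0.5404, -0.0787, 0.1165]
tcp_rot: [179.3, -1.0, 109.3]
wrist_force: [8.3, -0.4, 2.3]
opening: 0.0221
grasp_force: 49.1
```

```bash
python3 n.py '[[12.5,-6.2]]' '[[0.1,0.1,0.1,0.1,0.1],[0.1,0.1,0.1,0.1,0.1]]'
```

```text
[ 8.3 -0.4  2.3] [ 0.5404 -0.0787  0.1165] 0.0221
C-C0 mm [-0.17 -0.22] r mm 40.64
last Fr,Ft [[0.1, -15.3], [-0.4, -13.9], [-0.9, -8.3]] resid mm [ 0.01  0.03 -0.03]
turned 2.879 t 15.25
[[0.0008, -0.004, -0.0, 0], [0.0013, -0.008, -0.0, 0], [0.0014, -0.0121, -0.0, 0], [0.001, -0.0161, -0.0001, 0], [0.0003, -0.0201, -0.0001, 0]]
[[-0.0011, -0.0039, -0.0, 0], [-0.0027, -0.0077, -0.0001, 0], [-0.0045, -0.0113, -0.0002, 0], [-0.0068, -0.0147, -0.0002, 0], [-0.0093, -0.0178, -0.0003, 0]]
```

Request:
arm_command([
  [0.0008,-0.004,0,0],
  [0.0013,-0.008,0,0],
  [0.0014,-0.0121,0,0],
  [0.001,-0.0161,-0.0001,0],
  [0.0003,-0.0201,-0.0001,0],
])

```text
time: 15.75
ee_pos: [0.5198, -0.085, 0.1163]
tcp_rot: [179.5, -1.1, 109.3]
wrist_force: [1.9, -0.6, 6.7]
opening: 0.0226
grasp_force: 49.8
```

Request:
arm_command([
  [-0.0011,-0.0039,0,0],
  [-0.0027,-0.0077,-0.0001,0],
  [-0.0045,-0.0113,-0.0002,0],
  [-0.0068,-0.0147,-0.0002,0],
  [-0.0093,-0.0178,-0.0003,0],
])

```text
time: 16.25
ee_pos: [0.5057, -0.1001, 0.1163]
tcp_rot: [179.5, -1.1, 109.3]
wrist_force: [1.9, -1.4, 8.5]
opening: 0.0226
grasp_force: 49.8
```

```bash
python3 n.py '[[1.9,-0.6]]' '[[0.1,0.1,0.1,0.1,0.1],[0.1,0.1,0.1,0.1,0.1]]'
```

```text
[ 1.9 -1.4  8.5] [ 0.5057 -0.1001  0.1163] 0.0226
C-C0 mm [-0.02 -0.21] r mm 40.53
last Fr,Ft [[-1.0, -8.3], [-1.5, -1.3], [-2.3, 0.3]] resid mm [ 0.07 -0.01 -0.08]
turned 3.879 t 16.25
[[-0.003, -0.0027, -0.0001, 0], [-0.0061, -0.0053, -0.0002, 0], [-0.0095, -0.0076, -0.0002, 0], [-0.0131, -0.0095, -0.0003, 0], [-0.0168, -0.011, -0.0004, 0]]
[[-0.0039, -0.0011, -0.0001, 0], [-0.0079, -0.0019, -0.0002, 0], [-0.0119, -0.0023, -0.0003, 0], [-0.016, -0.0022, -0.0004, 0], [-0.02, -0.0018, -0.0004, 0]]
```

Request:
arm_command([
  [-0.003,-0.0027,-0.0001,0],
  [-0.0061,-0.0053,-0.0002,0],
  [-0.0095,-0.0076,-0.0002,0],
  [-0.0131,-0.0095,-0.0003,0],
  [-0.0168,-0.011,-0.0004,0],
])

```text
time: 16.75
ee_pos: [0.501, -0.1194, 0.1162]
tcp_rot: [179.5, -1.1, 109.3]
wrist_force: [2.1, -0.2, 8.1]
opening: 0.0224
grasp_force: 49.9
```

Request:
arm_command([
  [-0.0039,-0.0011,-0.0001,0],
  [-0.0079,-0.0019,-0.0002,0],
  [-0.0119,-0.0023,-0.0003,0],
  [-0.016,-0.0022,-0.0004,0],
  [-0.02,-0.0018,-0.0004,0],
])

```text
time: 17.25
ee_pos: [0.5057, -0.1383, 0.1162]
tcp_rot: [179.5, -1.2, 109.3]
wrist_force: [-0.1, 4.6, 9.3]
opening: 0.0225
grasp_force: 50.0
```

```bash
python3 n.py '[[2.1,-0.2]]' '[[0.1,0.1,0.1,0.1,0.1],[0.1,0.1,0.1,0.1,0.1]]'
```

```text
[-0.1  4.6  9.3] [ 0.5057 -0.1383  0.1162] 0.0225
C-C0 mm [ 0.06 -0.16] r mm 40.48
last Fr,Ft [[-2.3, 0.3], [-2.1, 0.2], [-2.1, -4.1]] resid mm [ 0.03 -0.1  -0.07]
turned 4.879 t 17.25
[[-0.0039, 0.001, -0.0001, 0], [-0.0078, 0.0023, -0.0002, 0], [-0.0115, 0.0039, -0.0002, 0], [-0.015, 0.0059, -0.0003, 0], [-0.0183, 0.0082, -0.0003, 0]]
[[-0.0031, 0.0026, -0.0, 0], [-0.0059, 0.0056, -0.0001, 0], [-0.0084, 0.0088, -0.0001, 0], [-0.0105, 0.0122, -0.0001, 0], [-0.0123, 0.0158, -0.0002, 0]]
```

Request:
arm_command([
  [-0.0039,0.001,-0.0001,0],
  [-0.0078,0.0023,-0.0002,0],
  [-0.0115,0.0039,-0.0002,0],
  [-0.015,0.0059,-0.0003,0],
  [-0.0183,0.0082,-0.0003,0],
])

```text
time: 17.75
ee_pos: [0.5186, -0.1527, 0.1161]
tcp_rot: [179.6, -1.2, 109.3]
wrist_force: [-5.6, 3.8, 11.2]
opening: 0.0225
grasp_force: 50.3
```

Request:
arm_command([
  [-0.0031,0.0026,0,0],
  [-0.0059,0.0056,-0.0001,0],
  [-0.0084,0.0088,-0.0001,0],
  [-0.0105,0.0122,-0.0001,0],
  [-0.0123,0.0158,-0.0002,0],
])

```text
time: 18.25
ee_pos: [0.5371, -0.1596, 0.1161]
tcp_rot: [179.7, -1.2, 109.3]
wrist_force: [-6.4, 0.6, 11.0]
opening: 0.0227
grasp_force: 50.4
```

```bash
python3 n.py '[[-5.6,3.8]]' '[[0.1,0.1,0.1,0.1,0.1],[0.1,0.1,0.1,0.1,0.1]]'
```

```text
[-6.4  0.6 11. ] [ 0.5371 -0.1596  0.1161] 0.0227
C-C0 mm [ 0.07 -0.15] r mm 40.48
last Fr,Ft [[-2.1, -4.1], [-0.1, -6.8], [-0.2, -6.4]] resid mm [-0.06 -0.03 -0.  ]
turned 5.879 t 18.25
[[-0.0014, 0.0038, -0.0, 0], [-0.0025, 0.0077, -0.0, 0], [-0.0031, 0.0117, 0.0, 0], [-0.0033, 0.0157, 0.0, 0], [-0.0032, 0.0198, 0.0001, 0]]
[[0.0006, 0.004, 0.0, 0], [0.0015, 0.0079, 0.0001, 0], [0.0029, 0.0117, 0.0001, 0], [0.0046, 0.0154, 0.0002, 0], [0.0067, 0.0189, 0.0003, 0]]
```

Request:
arm_command([
  [-0.0014,0.0038,0,0],
  [-0.0025,0.0077,0,0],
  [-0.0031,0.0117,0,0],
  [-0.0033,0.0157,0,0],
  [-0.0032,0.0198,0.0001,0],
])

```text
time: 18.75
ee_pos: [0.557, -0.1568, 0.1162]
tcp_rot: [179.7, -1.1, 109.2]
wrist_force: [-6.4, -3.6, 11.6]
opening: 0.0229
grasp_force: 50.4
```

Request:
arm_command([
  [0.0006,0.004,0,0],
  [0.0015,0.0079,0.0001,0],
  [0.0029,0.0117,0.0001,0],
  [0.0046,0.0154,0.0002,0],
  [0.0067,0.0189,0.0003,0],
])

```text
time: 19.25
ee_pos: [0.573, -0.1449, 0.1162]
tcp_rot: [179.7, -1.0, 109.2]
wrist_force: [-5.1, -8.6, 10.6]
opening: 0.0224
grasp_force: 50.3
```

```bash
python3 n.py '[[-6.4,-3.6]]' '[[0.1,0.1,0.1,0.1,0.1],[0.1,0.1,0.1,0.1,0.1],[0.1,0.1,0.1,0.1,0.1]]'
```

```text
[-5.1 -8.6 10.6] [ 0.573  -0.1449  0.1162] 0.0224
C-C0 mm [ 0.09 -0.17] r mm 40.49
last Fr,Ft [[-0.2, -6.4], [0.6, -7.3], [1.1, -9.9]] resid mm [-0.03  0.06  0.11]
turned 6.88 t 19.25
[[0.0024, 0.0033, 0.0001, 0], [0.0051, 0.0062, 0.0001, 0], [0.0081, 0.0089, 0.0002, 0], [0.0114, 0.0113, 0.0003, 0], [0.0149, 0.0134, 0.0004, 0]]
[[0.0037, 0.0017, 0.0001, 0], [0.0075, 0.003, 0.0002, 0], [0.0115, 0.0039, 0.0003, 0], [0.0155, 0.0044, 0.0004, 0], [0.0195, 0.0045, 0.0004, 0]]
[[0.004, -0.0003, 0.0001, 0], [0.008, -0.0009, 0.0002, 0], [0.0119, -0.002, 0.0002, 0], [0.0157, -0.0035, 0.0003, 0], [0.0193, -0.0053, 0.0004, 0]]
```

Request:
arm_command([
  [0.0024,0.0033,0.0001,0],
  [0.0051,0.0062,0.0001,0],
  [0.0081,0.0089,0.0002,0],
  [0.0114,0.0113,0.0003,0],
  [0.0149,0.0134,0.0004,0],
])

```text
time: 19.75
ee_pos: [0.5813, -0.1272, 0.1163]
tcp_rot: [179.6, -0.9, 109.2]
wrist_force: [0.1, -12.7, 7.6]
opening: 0.0226
grasp_force: 50.1
```

Request:
arm_command([
  [0.0037,0.0017,0.0001,0],
  [0.0075,0.003,0.0002,0],
  [0.0115,0.0039,0.0003,0],
  [0.0155,0.0044,0.0004,0],
  [0.0195,0.0045,0.0004,0],
])

```text
time: 20.25
ee_pos: [0.5804, -0.1077, 0.1164]
tcp_rot: [179.5, -0.8, 109.2]
wrist_force: [6.5, -13.8, 4.1]
opening: 0.0224
grasp_force: 49.6
```

Request:
arm_command([
  [0.004,-0.0003,0.0001,0],
  [0.008,-0.0009,0.0002,0],
  [0.0119,-0.002,0.0002,0],
  [0.0157,-0.0035,0.0003,0],
  [0.0193,-0.0053,0.0004,0],
])

```text
time: 20.75
ee_pos: [0.5702, -0.0906, 0.1165]
tcp_rot: [179.3, -0.8, 109.2]
wrist_force: [13.5, -9.2, 1.4]
opening: 0.0226
grasp_force: 49.5
```

```bash
python3 n.py '[[0.1,-12.7],[6.5,-13.8]]' '[[0.1,0.1,0.1,0.1,0.1],[0.1,0.1,0.1,0.1,0.1],[0.1,0.1,0.1,0.1,0.1]]'
```

```text
[13.5 -9.2  1.4] [ 0.5702 -0.0906  0.1165] 0.0226
C-C0 mm [ 0.13 -0.15] r mm 40.52
last Fr,Ft [[1.9, -12.6], [1.3, -15.2], [1.9, -16.2]] resid mm [0.2  0.05 0.17]
turned 8.38 t 20.75
[[0.0034, -0.0021, 0.0001, 0], [0.0066, -0.0046, 0.0001, 0], [0.0095, -0.0075, 0.0002, 0], [0.0121, -0.0106, 0.0002, 0], [0.0144, -0.0139, 0.0002, 0]]
[[0.002, -0.0035, 0.0, 0], [0.0035, -0.0073, 0.0, 0], [0.0047, -0.0111, 0.0, 0], [0.0056, -0.0151, 0.0, 0], [0.006, -0.0191, 0.0, 0]]
[[-0.0, -0.0041, -0.0, 0], [-0.0004, -0.0081, -0.0001, 0], [-0.0012, -0.0121, -0.0001, 0], [-0.0024, -0.016, -0.0002, 0], [-0.004, -0.0197, -0.0002, 0]]
```

Request:
arm_command([
  [0.0034,-0.0021,0.0001,0],
  [0.0066,-0.0046,0.0001,0],
  [0.0095,-0.0075,0.0002,0],
  [0.0121,-0.0106,0.0002,0],
  [0.0144,-0.0139,0.0002,0],
])

```text
time: 21.25
ee_pos: [0.5524, -0.0802, 0.1164]
tcp_rot: [179.3, -1.0, 109.3]
wrist_force: [12.8, -1.8, 2.3]
opening: 0.0224
grasp_force: 49.5
```

Request:
arm_command([
  [0.002,-0.0035,0,0],
  [0.0035,-0.0073,0,0],
  [0.0047,-0.0111,0,0],
  [0.0056,-0.0151,0,0],
  [0.006,-0.0191,0,0],
])

```text
time: 21.75
ee_pos: [0.5311, -0.0801, 0.1163]
tcp_rot: [179.4, -1.1, 109.3]
wrist_force: [5.1, 2.3, 6.9]
opening: 0.0224
grasp_force: 49.9
```

Request:
arm_command([
  [0,-0.0041,0,0],
  [-0.0004,-0.0081,-0.0001,0],
  [-0.0012,-0.0121,-0.0001,0],
  [-0.0024,-0.016,-0.0002,0],
  [-0.004,-0.0197,-0.0002,0],
])

```text
time: 22.25
ee_pos: [0.5128, -0.0906, 0.1162]
tcp_rot: [179.5, -1.1, 109.3]
wrist_force: [-0.4, 0.4, 9.4]
opening: 0.0225
grasp_force: 50.2
```

```bash
python3 n.py '[[12.8,-1.8],[5.1,2.3]]' '[[0.1,0.1,0.1,0.1,0.1],[0.1,0.1,0.1,0.1,0.1],[0.1,0.1,0.1,0.1,0.1]]'
```

```text
[-0.4  0.4  9.4] [ 0.5128 -0.0906  0.1162] 0.0225
C-C0 mm [ 0.12 -0.12] r mm 40.53
last Fr,Ft [[1.0, -12.9], [0.8, -5.5], [0.6, -0.0]] resid mm [0.06 0.1  0.04]
turned 9.88 t 22.25
[[-0.0019, -0.0036, -0.0001, 0], [-0.0042, -0.0069, -0.0001, 0], [-0.0068, -0.01, -0.0002, 0], [-0.0097, -0.0128, -0.0003, 0], [-0.0129, -0.0154, -0.0004, 0]]
[[-0.0034, -0.0021, -0.0001, 0], [-0.007, -0.004, -0.0002, 0], [-0.0108, -0.0055, -0.0003, 0], [-0.0147, -0.0065, -0.0004, 0], [-0.0187, -0.0072, -0.0004, 0]]
[[-0.004, -0.0003, -0.0001, 0], [-0.0081, -0.0002, -0.0002, 0], [-0.0121, 0.0003, -0.0003, 0], [-0.016, 0.0012, -0.0003, 0], [-0.0199, 0.0026, -0.0004, 0]]
```

Request:
arm_command([
  [-0.0019,-0.0036,-0.0001,0],
  [-0.0042,-0.0069,-0.0001,0],
  [-0.0068,-0.01,-0.0002,0],
  [-0.0097,-0.0128,-0.0003,0],
  [-0.0129,-0.0154,-0.0004,0],
])

```text
time: 22.75
ee_pos: [0.5025, -0.1081, 0.1162]
tcp_rot: [179.5, -1.1, 109.3]
wrist_force: [0.3, -0.5, 8.6]
opening: 0.0225
grasp_force: 50.2
```

Request:
arm_command([
  [-0.0034,-0.0021,-0.0001,0],
  [-0.007,-0.004,-0.0002,0],
  [-0.0108,-0.0055,-0.0003,0],
  [-0.0147,-0.0065,-0.0004,0],
  [-0.0187,-0.0072,-0.0004,0],
])

```text
time: 23.25
ee_pos: [0.5019, -0.1279, 0.1162]
tcp_rot: [179.5, -1.1, 109.3]
wrist_force: [1.1, 1.5, 9.5]
opening: 0.0224
grasp_force: 50.2
```

Request:
arm_command([
  [-0.004,-0.0003,-0.0001,0],
  [-0.0081,-0.0002,-0.0002,0],
  [-0.0121,0.0003,-0.0003,0],
  [-0.016,0.0012,-0.0003,0],
  [-0.0199,0.0026,-0.0004,0],
])

```text
time: 23.75
ee_pos: [0.5104, -0.1454, 0.1162]
tcp_rot: [179.6, -1.2, 109.3]
wrist_force: [-3.1, 4.2, 10.2]
opening: 0.023
grasp_force: 50.4
```

```bash
python3 -c "
from h import *
for n in('top','wrist'):
    c=cam(n)
    for k,z in dict(hub=.105,carriage=.0245,stage=0.).items():
        for r in bot.mark_of(n,k)[:1]: print(n,k,np.round(at(c,r['location'],z),4),r['confidence'])
"
```

```text
top hub [ 0.5361 -0.124   0.105 ] 0.72
top carriage [0.5383 0.1286 0.0245] 0.48
top stage [0.5383 0.0164 0.    ] 0.73
wrist hub [ 0.5405 -0.1168  0.105 ] 0.55
```

```bash
python3 n.py '[[0.3,-0.5],[1.1,1.5]]' '[[0.1,0.09,0.08,0.07,0.06],[0.06,0.05,0.05,0.05,0.05],[0.04,0.03,0.02,0.02,0.02]]'
```

```text
[-0.1 -0.6  8.4] [ 0.5109 -0.146   0.1162] 0.0224
C-C0 mm [ 0.14 -0.12] r mm 40.52
last Fr,Ft [[-0.4, 0.4], [-1.4, -1.2], [0.5, 0.4]] resid mm [-0.   -0.18  0.06]
turned 11.381 t 24.15
[[-0.0037, 0.0017, -0.0001, 0], [-0.0068, 0.0035, -0.0001, 0], [-0.0095, 0.0054, -0.0002, 0], [-0.0117, 0.0072, -0.0002, 0], [-0.0135, 0.0088, -0.0002, 0]]
[[-0.0016, 0.0018, -0.0, 0], [-0.003, 0.0033, -0.0, 0], [-0.0042, 0.0049, -0.0001, 0], [-0.0053, 0.0066, -0.0001, 0], [-0.0064, 0.0083, -0.0001, 0]]
[[-0.0008, 0.0014, -0.0, 0], [-0.0014, 0.0025, -0.0, 0], [-0.0017, 0.0032, -0.0, 0], [-0.0021, 0.004, -0.0, 0], [-0.0024, 0.0047, -0.0, 0]]
```

Request:
arm_command([
  [-0.0037,0.0017,-0.0001,0],
  [-0.0068,0.0035,-0.0001,0],
  [-0.0095,0.0054,-0.0002,0],
  [-0.0117,0.0072,-0.0002,0],
  [-0.0135,0.0088,-0.0002,0],
])

```text
time: 24.65
ee_pos: [0.5229, -0.1555, 0.1162]
tcp_rot: [179.6, -1.2, 109.3]
wrist_force: [-4.6, 1.3, 11.2]
opening: 0.0225
grasp_force: 50.4
```

Request:
arm_command([
  [-0.0016,0.0018,0,0],
  [-0.003,0.0033,0,0],
  [-0.0042,0.0049,-0.0001,0],
  [-0.0053,0.0066,-0.0001,0],
  [-0.0064,0.0083,-0.0001,0],
])

```text
time: 25.15
ee_pos: [0.5328, -0.159, 0.1162]
tcp_rot: [179.6, -1.1, 109.3]
wrist_force: [-4.4, 0.5, 11.4]
opening: 0.0226
grasp_force: 50.4
```

Request:
arm_command([
  [-0.0008,0.0014,0,0],
  [-0.0014,0.0025,0,0],
  [-0.0017,0.0032,0,0],
  [-0.0021,0.004,0,0],
  [-0.0024,0.0047,0,0],
])

```text
time: 25.65
ee_pos: [0.5384, -0.1599, 0.1162]
tcp_rot: [179.6, -1.1, 109.3]
wrist_force: [-3.6, -0.3, 9.7]
opening: 0.0228
grasp_force: 50.4
```

```bash
cp s.json s_bak.json; python3 n.py '[[0,0],[0,0]]' '[[0.015,0.03,0.03,0.015,0.0]]'
```

```text
[-3.6 -0.3  9.7] [ 0.5384 -0.1599  0.1162] 0.0228
C-C0 mm [ 0.14 -0.13] r mm 40.53
last Fr,Ft [[0.0, 0.0], [0.0, 0.0], [0.6, -3.6]] resid mm [ 0.03 -0.01  0.09]
turned 12.171 t 25.65
[[-0.0002, 0.0006, -0.0, 0], [-0.0007, 0.0017, -0.0, 0], [-0.0011, 0.0028, -0.0, 0], [-0.0013, 0.0034, -0.0, 0], [-0.0013, 0.0034, -0.0, 0]]
```

Request:
arm_command([
  [-0.0002,0.0006,0,0],
  [-0.0007,0.0017,0,0],
  [-0.0011,0.0028,0,0],
  [-0.0013,0.0034,0,0],
  [-0.0013,0.0034,0,0],
])

```text
time: 26.15
ee_pos: [0.5422, -0.16, 0.1162]
tcp_rot: [179.6, -1.1, 109.3]
wrist_force: [-0.5, -0.9, 9.7]
opening: 0.0223
grasp_force: 50.3
```

```bash
python3 n.py '[]' '[[0.012,0.012,0.012,0.0,0.0]]'
```

```text
[-0.5 -0.9  9.7] [ 0.5422 -0.16    0.1162] 0.0223
C-C0 mm [ 0.14 -0.14] r mm 40.53
last Fr,Ft [[0.0, 0.0], [0.6, -3.6], [0.9, -0.5]] resid mm [-0.03  0.07  0.15]
turned 12.261 t 26.15
[[-0.0001, 0.0005, 0.0, 0], [-0.0003, 0.0009, 0.0, 0], [-0.0004, 0.0014, 0.0, 0], [-0.0004, 0.0014, 0.0, 0], [-0.0004, 0.0014, 0.0, 0]]
```

Request:
arm_command([
  [-0.0001,0.0005,0,0],
  [-0.0003,0.0009,0,0],
  [-0.0004,0.0014,0,0],
  [-0.0004,0.0014,0,0],
  [-0.0004,0.0014,0,0],
])

```text
time: 26.65
ee_pos: [0.5436, -0.16, 0.1162]
tcp_rot: [179.6, -1.1, 109.3]
wrist_force: [-2.0, -1.0, 9.0]
opening: 0.0225
grasp_force: 50.3
```

```bash
python3 n.py '[]' '[[0.012,0.012,0.012,0.0,0.0]]'
```

```text
[-2. -1.  9.] [ 0.5436 -0.16    0.1162] 0.0225
C-C0 mm [ 0.14 -0.15] r mm 40.53
last Fr,Ft [[0.6, -3.6], [0.9, -0.5], [0.9, -2.0]] resid mm [0.06 0.14 0.12]
turned 12.297 t 26.65
[[-0.0001, 0.0005, 0.0, 0], [-0.0002, 0.0009, 0.0, 0], [-0.0004, 0.0014, 0.0, 0], [-0.0004, 0.0014, 0.0, 0], [-0.0004, 0.0014, 0.0, 0]]
```

Request:
arm_command([
  [-0.0001,0.0005,0,0],
  [-0.0002,0.0009,0,0],
  [-0.0004,0.0014,0,0],
  [-0.0004,0.0014,0,0],
  [-0.0004,0.0014,0,0],
])

```text
time: 27.15
ee_pos: [0.5443, -0.1599, 0.1162]
tcp_rot: [179.7, -1.1, 109.3]
wrist_force: [-6.6, -1.2, 10.7]
opening: 0.0221
grasp_force: 50.5
```

```bash
python3 n.py '[]' '[[0.008,0.008,0.004,0.0,0.0]]'
```

```text
[-6.6 -1.2 10.7] [ 0.5443 -0.1599  0.1162] 0.0221
C-C0 mm [ 0.14 -0.15] r mm 40.54
last Fr,Ft [[0.9, -0.5], [0.9, -2.0], [0.6, -6.7]] resid mm [0.13 0.11 0.1 ]
turned 12.333 t 27.15
[[-0.0, 0.0003, 0.0, 0], [-0.0001, 0.0006, 0.0, 0], [-0.0002, 0.0008, 0.0, 0], [-0.0002, 0.0008, 0.0, 0], [-0.0002, 0.0008, 0.0, 0]]
```

At the stop: the force rose while the position held. I'll ease off half a millimetre and let go.

Request:
arm_command([
  [0,-0.0003,0,0],
  [0,-0.0005,0,0],
  [0,-0.0005,0,0],
  [0,-0.0005,0,0],
  [0,-0.0005,0,0],
])

```text
time: 27.65
ee_pos: [0.5441, -0.16, 0.1162]
tcp_rot: [179.6, -1.1, 109.3]
wrist_force: [-4.1, -1.1, 10.8]
opening: 0.0225
grasp_force: 50.5
```

Request:
arm_command([
  [0,0,0,0],
  [0,0,0,0],
  [0,0,0,0],
  [0,0,0,0],
  [0,0,0,0],
], hand=0.06)

```text
time: 28.15
ee_pos: [0.5446, -0.1595, 0.1147]
tcp_rot: [179.6, -1.2, 109.3]
wrist_force: [-0.2, 0.2, 0.0]
opening: 0.0599
grasp_force: 0.0
```

Request:
arm_command([
  [0,0,-0.015,0],
  [0,0,-0.04,0],
  [0,0,-0.08,0],
  [0,0,-0.11,0],
  [0,0,-0.11,0],
])

```text
time: 28.65
ee_pos: [0.5459, -0.1624, 0.2308]
tcp_rot: [179.2, -0.9, 109.3]
wrist_force: [-0.7, -0.2, 0.2]
opening: 0.0595
grasp_force: 0.0
```

```bash
python3 -c "
from h import *
c=cam('wrist'); cv2.imwrite('pics/w8.png',c['color'])
import pickle; pickle.dump(c,open('w8.pkl','wb'))
for k,z in dict(hub=.105,carriage=.0245).items():
    for r in bot.mark_of('wrist',k)[:1]: print(k,r['location'],np.round(at(c,r['location'],z),4),r['confidence'])
"
```

```text
(no output)
```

View pics/w8.png

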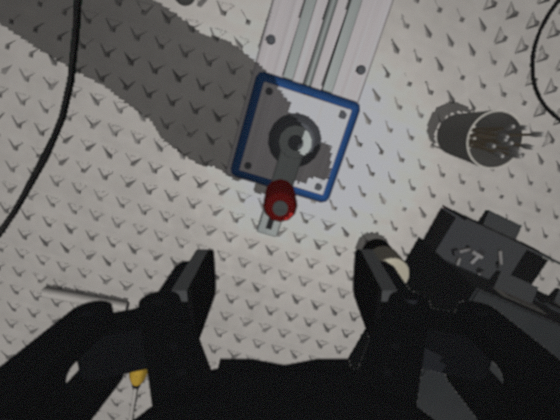

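The arm is parallel to the gearbox sides, pointing to stage −y, and the knob at (280,207) is free. Hand in.

```bash
python3 -c "
from h import *
print(bot.job_done())"
```

```text
the job is handed in; nothing more can be done
None
```

I set the filter cube in the brass-lipped pocket, wound the crank the full two turns to its stop, let go and handed the job in at about 29 s; home is judged from the stop force and crank alignment, because the hood hides the carriage.

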